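Gauge the grain-tester pistons

TASK

Try both metal pistons in the gap gauge, one after the other, putting each away before taking the next: held upright with its foot low over the base plate, slide it from the open apron end in between the jaws. If it fits, slide it on through and leave it standing in the bay behind the jaws; if it sticks at the jaws, do not force it but stand it flat in the empty pan at the right-hand end of the desk. Do not disturb the other things.

Things in the scene. Friction and masses are not known exactly. Their poses are not given: they have to be found in the camera images.
- piston_a: Plain turned metal piston, upright: round foot 22 mm high, 50 to 58 mm across (all look alike; the gauge tells whether the foot is in size); round stem 30 mm across up to 84 mm; black cap 36 mm across up to 97 mm. About 0.22 kg. Origin at the centre of the underside, z up the stem. Grip the stem about 58 mm above the underside.
- piston_b: Plain turned metal piston, upright: round foot 22 mm high, 50 to 58 mm across (all look alike; the gauge tells whether the foot is in size); round stem 30 mm across up to 84 mm; black cap 36 mm across up to 97 mm. About 0.22 kg. Origin at the centre of the underside, z up the stem. Grip the stem about 58 mm above the underside.
- gauge: Metal gap gauge fixed to the desk. Base plate 92 mm (its x) by 170 mm (its y), 6 mm thick; pistons slide along its +y: open apron (y -85 to -45 mm), two steel jaws (y -45 to -8, tops 30 mm over the desk, gap 54 mm wide about x = 0, entrance noses of 8 mm radius), bay for one piston (y -8 to 75, rails 64 mm apart, 20 mm high). Origin at desk level, plate centre.
- gap (a point): Point on the top face of the base plate, midway between the jaws (gauge y = -27 mm); axes as the gauge's.
- bay (a point): Point on the top face of the base plate, at the middle of the bay (gauge y = +33 mm); axes as the gauge's.
- pan: Empty shallow round metal pan, 97 mm across outside, flat floor 74 mm across and 1 mm thick, rim 8 mm high, for the pistons that do not pass. Origin at the centre of its underside.
- jar_red: Bystander, not to be disturbed: sample jar with a red cap, 42 mm wide, 80 high. Origin at its underside's centre.
- jar_white: Bystander, not to be disturbed: sample jar with a white cap, 48 mm wide, 67 high. Origin at its underside's centre.
- dish: Bystander, not to be disturbed: shallow clear petri dish, 60 mm wide, 13 high. Origin at its underside's centre.
- carton: Bystander, not to be disturbed: small cardboard carton, 42x66x38 mm. Origin at its underside's centre.
- weight: Bystander, not to be disturbed: brass balance weight, 23 mm wide, 37 high. Origin at its underside's centre.
- pen: Bystander, not to be disturbed: marker pen lying on the desk, 135 mm long. Origin at its underside's centre.

How it is judged:
On the way, in this order (a step that is already met when the one before it is completed fails the run):
1. a first piston has been tried low over the plate: in the gap if it fits, up against the jaws if not (((z of piston_b in the frame of gauge below 0.016 m and horizontal distance between piston_b and gap below 0.015 m) or (z of piston_a in the frame of gauge below 0.016 m and x of piston_a in the frame of gauge between -0.008 and 0.008 m and y of piston_a in the frame of gauge between -0.053 and -0.03 m))), for 0.1 s.
2. with the first put away (bay or pan), the other has been tried likewise (((x of piston_b in the frame of gauge between -0.012 and 0.012 m and y of piston_b in the frame of gauge between 0.012 and 0.056 m and z of piston_b in the frame of gauge below 0.012 m and angle between piston_b's own z axis and vertical below 0.12 rad and z of piston_a in the frame of gauge below 0.016 m and x of piston_a in the frame of gauge between -0.008 and 0.008 m and y of piston_a in the frame of gauge between -0.053 and -0.03 m) or (horizontal distance between piston_a and pan below 0.02 m and angle between piston_a's own z axis and vertical below 0.08 rad and z of piston_a in the frame of pan below 0.006 m and height (world z) of pan below 0.01 m and z of piston_b in the frame of gauge below 0.016 m and horizontal distance between piston_b and gap below 0.015 m))), for 0.1 s.
At the end, for the whole second after the job is handed in: The piston that fits stands in the bay, foot on the plate, upright within 0.12 rad, origin at gauge y 12 to 56 mm and within 12 mm of its centre line. The other stands flat (0.08 rad) on the pan's floor, within 20 mm of its centre. Both at rest (x of piston_b in the frame of gauge between -0.012 and 0.012 m and y of piston_b in the frame of gauge between 0.012 and 0.056 m and z of piston_b in the frame of gauge below 0.012 m and angle between piston_b's own z axis and vertical below 0.12 rad and horizontal distance between piston_a and pan below 0.02 m and angle between piston_a's own z axis and vertical below 0.08 rad and z of piston_a in the frame of pan below 0.006 m and height (world z) of pan below 0.01 m and linear speed of each of piston_a, piston_b below 0.02 m/s); the robot touches nothing.
It fails at once if a piston is forced against the gauge (over 45 N) (contact force between any of piston_a, piston_b and gauge above 45 N).
It fails at once if a bystander is pushed more than 25 mm (distance of any of jar_red, jar_white, dish, carton, weight, pen from where it was at the start of the episode above 0.025 m).
It also fails if it takes over 72 s, if anything falls off the work surface, if the arm or the gripper's body presses on something with over 40 N, if the wrist force passes 120 N, or if a joint passes its speed limit or range.

ROBOT

A 7-joint arm with a two-finger parallel gripper is mounted at the origin on a cart in front of the work surface, level with it; the furniture and walls round the work are solid. World frame = base frame: x ahead of the robot, y to its left, z up, the work surface at z = 0. Lengths are in m, angles in rad, forces in N, time in s.
With the tool pointing down it reaches from about 0.425 to 0.825 m from the base axis. Payload 3.6 kg.
Tool frame: the origin (TCP) lies at the centre of the arm's flange, where the gripper is bolted on; the fingertips stand 173 mm ahead of it and the grasp point (between the pads) lies 155 mm ahead of it; x points along the fingers, y is the direction in which the jaws open and shut, and the axes are right-handed (so a half turn about x gives the same grasp; the last joint's range is limited). The gripper opens to 85 mm and grips with 20 to 120 N. Pads are 22 mm wide; open, the fingers measure 114 mm over their backs; the gripper's body (76 mm by 85 mm) begins 54 mm behind the grasp point. The pads swing forward as they close: fully open they stand 13 mm farther back than shut.
Start: joints at [-1.161, 0.615, -0.013, 1.423, 0.008, 1.103, -0.04], TCP at [0.275, 0.589, 0.405] pointing down, gripper open.
Joint ranges: [-3.12, 3.12], [-0.3, 2.06], [-1.34, 1.32], [0.26, 2.42], [-1.36, 4.5], [0.01, 1.98], [-2.84, 2.84]. Speed limits (rad/s): [2.79, 2.79, 3.14, 3.14, 3.14, 3.14, 3.14].

INTERFACE

Orientations are given as a unit quaternion [w, x, y, z].
In Python, from bench import env gives the robot as it stands.
- The arm moves only by the shell command python3 -m inch 'ROWS' [FORCE]. ROWS is JSON, a list of rows, each a list of 7 numbers: the gripper command: -1 is shut, 1 is fully open, values between are in proportion, then the shift along the world's x, y, z normalised to -1 to 1, where 1 is 7.5 cm, then the turn, a rotation vector about the world's x, y, z normalised to -1 to 1, where 1 is pi rad. A call has 1 to 8 rows; each row shifts and turns the commanded pose from where the row before left it; what a row does not reach is not made up. A row lasts 1/12 s, in which the tool goes at most 41.7 mm and 7.16 degrees, less where a joint would pass 70% of its speed; a pose out of reach is approached as far as the arm can. A call with a number of a shift or a turn outside -1 to 1 is refused whole. A call with a gripper value outside its range is refused whole. The fingers move at their own pace and stop on an object; FORCE is the grip in N (left out, the last holds). Time passes only in rows, so rows that do not move let the fingers close. It gives the time, the measured TCP pose, the force and the opening at its end, in the units of the state.
- env.observe(): the state, without advancing time (a new reading comes with each control period).
- env.get_image(name): name is "side" or "top"; returns a dict with "frame" (480x640x3 uint8, blue, green, red), "range_z" (480x640 float32, m along the optical axis (not along the pixel's ray), 0 where there is no reading), "intrinsics" (3x3 intrinsics, pixels), "k1" (the pictures are not rectified: a ray, as slopes to the right and down, at radius r is drawn at 1 + k1 r^2 times it, then the intrinsics apply), "world_to_cam" (4x4, takes a point from world to camera coordinates). Camera axes: x right, y up, looking along -z (the intrinsics and any distortion apply to the point x, -y, -z); pixel columns grow to the right and rows downward; lengths in m; the calibration is good to about 2 mm. A picture is of the moment at which its call begins.
- env.hand_in(): hands the job in, once; it reports no verdict.
Trained networks look in a picture, given as the dict that the camera call returned (one of the last four; its "shot" number tells which), for a name from the list of things; names that differ only in an ending like _2 or _b are one class to them, and where a whole thing is asked for, a point or a joint stands for the part that bears it (a point fixed in the world has none). Each returns a list of dicts, best first, with "conf" (0 to 1); they miss things now and then, are a little off and sometimes report something else, mostly with a low value. They report only what shows in the picture. A call takes as long as a camera call.
- env.search_frame(picture, label): "box" ([centre column, centre row, width, height] in pixels, round what is visible of it).
- env.cut_out(picture, label): "region" (480x640 bool, what is visible of it) and "box" ([centre column, centre row, width, height] in pixels, round what is visible of it).
- env.pinpoint(picture, label): "pixel" ([column, row] in pixels: a listed point, or the origin of a listed thing).
The state is a dict: "t": time; "joint_positions": joint angles; "qvel": joint speeds; "tau": joint torques, N m; "eef_pos": TCP position; "eef_rot": TCP orientation; "ft_force": force on the tool from outside, world axes, zero at the start; "moment": the same for the moment, N m; "gripper_width": opening from 0.0 (shut) to 1.0 (fully open).
Only numpy, scipy, OpenCV 4.12 (cv2) and the standard library are available. Lean on these libraries where they do the work, as an engineer would, in place of code of your own. Each camera call takes 0.05 s, during which the arm holds its last target. There are 200 camera calls.

## Working session

There is one attempt and no reset: what is moved stays moved. The work goes in short steps, Python scripts to look and compute and a shell command to move; the robot and the scene stay as the last step left them, time stands still between calls to the robot, and variables do not carry over. Pictures are saved under pics/ and viewed, about 8 in all and at most 12, crops included, and the job is handed in when it is done.

```bash
ls; mkdir -p pics; cat > h.py <<'E'
import numpy as np, cv2
from bench import env
def shot(n,save=None):
    p=env.get_image(n)
    if save: cv2.imwrite('pics/'+save,p['frame'])
    return p
def ray(p,uv):
    K=np.array(p['intrinsics']);k=p['k1']
    d=np.array([(uv[0]-K[0,2])/K[0,0],(uv[1]-K[1,2])/K[1,1]])
    s=d.copy()
    for _ in range(20): s=d/(1+k*(s@s))
    return s
def cloud(p):
    K=np.array(p['intrinsics']);k=p['k1']
    v,u=np.mgrid[0:480,0:640]
    d=np.stack([(u-K[0,2])/K[0,0],(v-K[1,2])/K[1,1]],-1); s=d.copy()
    for _ in range(20): s=d/(1+k*(s**2).sum(-1,keepdims=True))
    z=p['range_z']; c=np.stack([s[...,0]*z,-s[...,1]*z,-z],-1)
    T=np.linalg.inv(np.array(p['world_to_cam']))
    return c@T[:3,:3].T+T[:3,3]
def atz(p,uv,z):
    s=ray(p,uv);T=np.linalg.inv(np.array(p['world_to_cam']))
    d=T[:3,:3]@np.array([s[0],-s[1],-1]);o=T[:3,3]
    return o+d*(z-o[2])/d[2]
E
python3 - <<'E'
from h import *
np.set_printoptions(precision=4,suppress=True)
s=env.observe();print({k:np.round(v,3) for k,v in s.items()})
for n in('top','side'):
    p=shot(n,n+'0.png');C=cloud(p)
    print(n,np.linalg.inv(np.array(p['world_to_cam']))[:3,3])
    for l in ['piston_a','gauge','gap','bay','pan','jar_red','jar_white','dish','carton','weight','pen']:
        try:r=env.pinpoint(p,l)
        except Exception as e: print(l,e);continue
        for q in r[:3]:
            z=0.006 if l in('gap','bay') else 0
            print(l,round(q['conf'],2),np.round(q['pixel']),atz(p,q['pixel'],z)[:2])
E
```

```text
pics
{'t': np.float64(0.0), 'joint_positions': array([-1.161,  0.616, -0.013,  1.425,  0.008,  1.103, -0.04 ]), 'qvel': array([ 0.   ,  0.001,  0.   , -0.   , -0.001, -0.001, -0.001]), 'tau': array([  0.   , -46.922,   0.259, -17.103,   0.01 ,   0.01 ,  -0.   ]), 'eef_pos': array([0.275, 0.589, 0.404]), 'eef_rot': array([ 0.69 ,  0.152,  0.69 , -0.154]), 'ft_force': array([-0.183, -0.381, -0.78 ]), 'moment': array([-0.021, -0.024,  0.04 ]), 'gripper_width': np.float64(1.0)}
top [ 0.4353 -0.079   1.1825]
piston_a 0.68 [402. 252.] [ 0.4599 -0.2496]
piston_a 0.62 [363. 249.] [ 0.4651 -0.1532]
gauge 0.91 [210. 257.] [0.4424 0.2176]
gap 0.75 [222. 257.] [0.4426 0.1884]
bay 0.82 [199. 259.] [0.4382 0.2442]
pan 0.71 [458. 245.] [ 0.4768 -0.3842]
jar_red 0.66 [374. 272.] [ 0.4103 -0.181 ]
jar_white 0.95 [266. 187.] [0.6152 0.0832]
dish 0.74 [310. 215.] [ 0.5477 -0.0245]
carton 0.88 [475. 201.] [ 0.5838 -0.4249]
weight 0.65 [422. 206.] [ 0.5715 -0.2956]
weight 0.36 [223. 261.] [0.4327 0.1861]
weight 0.24 [361. 249.] [ 0.4648 -0.1487]
pen 0.72 [380. 208.] [ 0.5666 -0.1947]
side [-0.001  -0.5002  1.1068]
piston_a 0.95 [362. 296.] [ 0.4634 -0.2525]
piston_a 0.7 [326. 266.] [ 0.4693 -0.1459]
gauge 0.61 [370. 250.] [ 0.5644 -0.1961]
gauge 0.57 [203. 189.] [0.4378 0.2103]
gap 0.64 [213. 193.] [0.442  0.1787]
bay 0.89 [193. 175.] [0.448  0.2554]
pan 0.59 [414. 328.] [ 0.4761 -0.3779]
jar_red 0.55 [319. 297.] [ 0.4018 -0.1841]
jar_white 0.93 [294. 171.] [0.6198 0.0809]
dish 0.88 [306. 213.] [ 0.5465 -0.0212]
carton 0.83 [461. 303.] [ 0.5883 -0.4243]
weight 0.53 [404. 277.] [ 0.5576 -0.2934]
pen 0.56 [369. 249.] [ 0.5648 -0.1934]
```

View pics/top0.png

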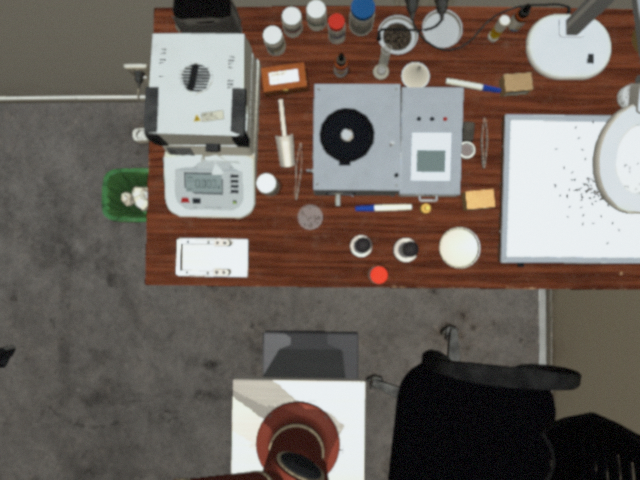

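View pics/side0.png

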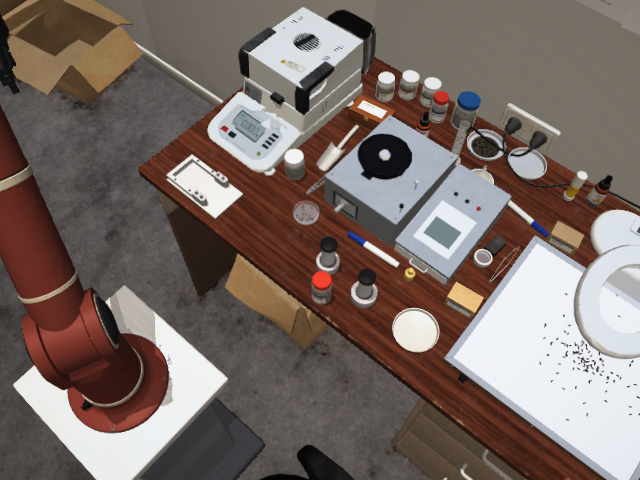

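```bash
python3 - <<'E'
from h import *
np.set_printoptions(precision=4,suppress=True)
from scipy.optimize import least_squares
def circ(P,r=None):
    f=lambda q:np.hypot(P[:,0]-q[0],P[:,1]-q[1])-(q[2] if r is None else r)
    s=least_squares(f,[*P[:,:2].mean(0),.02],loss='soft_l1',f_scale=.002);return s.x
for n in('top','side'):
    p=shot(n);C=cloud(p)
    desk=C[(C[...,0]>.4)&(C[...,0]<.6)&(abs(C[...,1])<.1)&(abs(C[...,2])<.01)]
    print(n,'desk z',np.median(desk[:,2]))
    for c in [(.462,-.251),(.467,-.15),(.406,-.182)]:
        m=np.hypot(C[...,0]-c[0],C[...,1]-c[1])<.032
        for lo,hi in((.088,.11),(.074,.086)):
            q=C[m&(C[...,2]>lo)&(C[...,2]<hi)]
            if len(q)>5: print('obj',c,lo,len(q),'mean',q.mean(0),'bbmid',(q.min(0)+q.max(0))/2,np.ptp(q,0))
    m=np.hypot(C[...,0]-.476,C[...,1]+.381)<.065
    q=C[m&(C[...,2]>.005)&(C[...,2]<.012)];print('pan rim',len(q),(q.min(0)+q.max(0))/2,np.ptp(q,0),circ(q))
    # gauge
    m=(abs(C[...,0]-.44)<.09)&(abs(C[...,1]-.22)<.13)
    for lo,hi in((.026,.034),(.017,.023),(.004,.008)):
        q=C[m&(C[...,2]>lo)&(C[...,2]<hi)]
        if len(q)>5:
            r=cv2.minAreaRect((q[:,:2]*1000).astype(np.float32));print('gauge',lo,len(q),r)
E
```

```text
top desk z 0.0009536697857901455
obj (0.462, -0.251) 0.088 206 mean [ 0.4634 -0.252   0.0964] bbmid [ 0.4628 -0.2529  0.0951] [0.0335 0.0358 0.0134]
obj (0.467, -0.15) 0.088 200 mean [ 0.4719 -0.1483  0.0966] bbmid [ 0.473  -0.1482  0.0962] [0.0336 0.0352 0.0144]
obj (0.406, -0.182) 0.074 221 mean [ 0.4059 -0.1847  0.0802] bbmid [ 0.4052 -0.1844  0.0796] [0.0361 0.0341 0.0091]
pan rim 260 [ 0.4746 -0.3823  0.0085] [0.1251 0.125  0.0069] [ 0.47   -0.3848  0.0456]
gauge 0.026 183 ((441.244384765625, 226.527099609375), (83.31059265136719, 122.89454650878906), 0.14008431136608124)
gauge 0.017 348 ((441.50360107421875, 230.91104125976562), (130.0330352783203, 83.94155883789062), 89.1755142211914)
gauge 0.004 1542 ((451.45904541015625, 219.92282104492188), (259.387939453125, 156.45008850097656), 89.4478530883789)
side desk z 0.0012180090163824708
obj (0.462, -0.251) 0.088 241 mean [ 0.4625 -0.253   0.0963] bbmid [ 0.4644 -0.2526  0.0952] [0.0386 0.0356 0.0144]
obj (0.462, -0.251) 0.074 22 mean [ 0.4531 -0.2579  0.0783] bbmid [ 0.4556 -0.2556  0.079 ] [0.0147 0.0223 0.0096]
obj (0.467, -0.15) 0.088 220 mean [ 0.4718 -0.1486  0.0963] bbmid [ 0.4726 -0.1471  0.095 ] [0.0351 0.0369 0.0138]
obj (0.467, -0.15) 0.074 30 mean [ 0.4644 -0.1551  0.0782] bbmid [ 0.4683 -0.1511  0.08  ] [0.018  0.0243 0.0119]
obj (0.406, -0.182) 0.074 274 mean [ 0.406  -0.1852  0.0803] bbmid [ 0.4067 -0.1845  0.0797] [0.0388 0.0388 0.0113]
pan rim 355 [ 0.4762 -0.3805  0.0085] [0.1189 0.1259 0.007 ] [ 0.4712 -0.3843  0.0462]
gauge 0.026 179 ((437.9778137207031, 198.53680419921875), (88.49015808105469, 84.8397445678711), 13.68018913269043)
gauge 0.017 336 ((440.92626953125, 230.3361358642578), (132.2537384033203, 86.4252700805664), 89.50749969482422)
gauge 0.004 1183 ((450.36328125, 219.85000610351562), (155.56539916992188, 259.5584411621094), 0.0560954250395298)
```

The top view shows the gauge at px (212,257) with its open apron to the right, so its +y is roughly world +y. The pistons are at (362,246) and (405,250), the red jar at (378,275) between them, and the pan at (460,247). Next I'll refine the gauge pose.

```bash
python3 - <<'E'
from h import *
np.set_printoptions(precision=4,suppress=True)
from scipy.spatial.transform import Rotation as R
q=env.observe()['eef_rot'];M=R.from_quat(np.roll(q,-1)).as_matrix();print('tool axes cols\n',M)
out=[]
for n in('top','side'):
    p=shot(n);C=cloud(p);f=p['frame']
    m=(f.min(2)>150)&(abs(C[...,0]-.44)<.075)&(abs(C[...,1]-.21)<.11)&(C[...,2]<.012)
    m=cv2.morphologyEx(m.astype(np.uint8),cv2.MORPH_OPEN,np.ones((3,3)))
    k,L,S,_=cv2.connectedComponentsWithStats(m); i=1+S[1:,4].argmax()
    v,u=np.nonzero(L==i);X=np.array([atz(p,(a,b),.006)[:2] for a,b in zip(u,v)])*1000
    print(n,len(X),cv2.minAreaRect(X.astype(np.float32)))
    b=(C[...,2]>.012)&(C[...,2]<.04)&(abs(C[...,0]-.44)<.075)&(abs(C[...,1]-.21)<.085)
    Q=C[b]
    for s in(-1,1):
        q=Q[s*(Q[:,0]-.441)>0]; j=q[q[:,2]>.027]
        c=np.polyfit(q[:,1],q[:,0],1);print('side',s,len(q),'slope',c[0],'x@.22',np.polyval(c,.22),'jaw x',j[:,0].min(),j[:,0].max(),np.median(j[:,0]),'y',np.percentile(j[:,1],[2,98]))
    e=cv2.resize(f[225:290,165:260] if n=='top' else f[145:225,155:250],None,fx=6,fy=6,interpolation=cv2.INTER_CUBIC);out.append(cv2.resize(e,(400,380)))
cv2.imwrite('pics/crop.png',np.hstack(out))
E
```

```text
tool axes cols
 [[-0.      0.423   0.9062]
 [-0.0001  0.9062 -0.423 ]
 [-1.     -0.0001 -0.    ]]
top 1831 ((440.95782470703125, 205.85931396484375), (89.73219299316406, 159.2852783203125), 0.9843959808349609)
side -1 328 slope 0.09859939012092284 x@.22 0.40899184874388084 jaw x 0.39966081191205094 0.41404222466162066 0.40683695583651835 y [0.1667 0.1998]
side 1 354 slope -0.07918475417597866 x@.22 0.4741443834505219 jaw x 0.46847902756024 0.4830046629637888 0.4756653520079855 y [0.1658 0.202 ]
side 1481 ((441.8894348144531, 206.21630859375), (161.34300231933594, 92.48390197753906), 89.74437713623047)
side -1 348 slope 0.09584261930987549 x@.22 0.40676927132978513 jaw x 0.3972783453187351 0.41369164060247193 0.40641721587694923 y [0.1667 0.2022]
side 1 348 slope -0.06278029335476532 x@.22 0.47291671031258975 jaw x 0.4668394926745695 0.4850776857009789 0.47417686606380005 y [0.1659 0.1999]
```

View pics/crop.png

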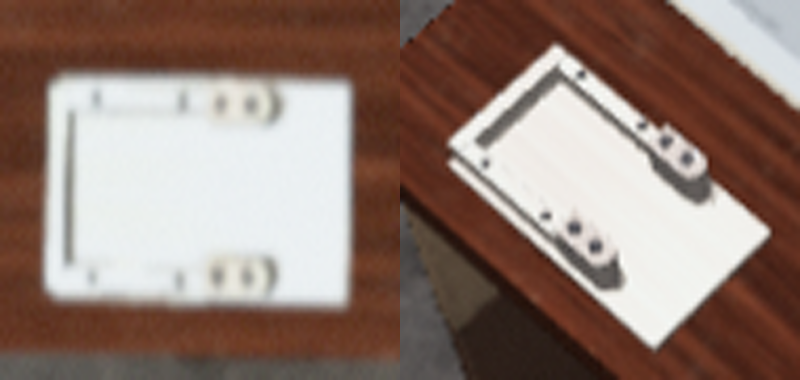

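```bash
python3 -m inch '[[0.4,0.26,-0.49,-0.05,0,0,-0.018],[0.4,0.26,-0.49,-0.05,0,0,-0.018],[0.4,0.26,-0.49,-0.05,0,0,-0.018],[0.4,0.26,-0.49,-0.05,0,0,-0.018],[0.4,0.26,-0.49,-0.05,0,0,-0.018],[0.4,0.26,-0.49,-0.05,0,0,-0.018],[0.4,0.26,-0.49,-0.05,0,0,-0.018],[0.4,0.26,-0.49,-0.05,0,0,-0.018]]' 20
python3 -m inch '[[0.4,0.26,-0.49,-0.05,0,0,-0.018],[0.4,0.26,-0.49,-0.05,0,0,-0.018],[0.4,0,-0.49,-0.05,0,0,-0.018],[0.4,0,-0.49,-0.05,0,0,-0.018],[0.4,0,-0.49,-0.05,0,0,-0.018],[0.4,0,-0.49,-0.05,0,0,-0.018],[0.4,0,-0.49,-0.05,0,0,-0.018],[0.4,0,-0.49,-0.05,0,0,-0.018]]'
python3 -m inch '[[0.4,0,-0.49,-0.05,0,0,-0.018],[0.4,0,-0.49,-0.05,0,0,-0.018],[0.4,0,-0.49,-0.05,0,0,-0.018],[0.4,0,-0.49,-0.05,0,0,-0.018],[0.4,0,0,0,0,0,0],[0.4,0,0,0,0,0,0]]'
```

```text
t: 2.07
eef_pos: [0.4312, 0.2939, 0.375]
eef_rot: [0.638, 0.305, 0.638, -0.305]
ft_force: [0.6, 0.2, 0.0]
gripper_width: 0.695
t: 2.73
eef_pos: [0.4693, 0.0003, 0.345]
eef_rot: [0.554, 0.44, 0.553, -0.44]
ft_force: [0.6, -0.7, -0.0]
gripper_width: 0.706
t: 3.23
eef_pos: [0.4691, -0.1478, 0.3299]
eef_rot: [-0.5, -0.5, -0.499, 0.501]
ft_force: [0.0, 1.0, 0.0]
gripper_width: 0.696
```

```bash
python3 -m inch '[[0.4,0.04,0,-0.26,0,0,0],[0.4,0,0,-0.26,0,0,0],[0.4,0,0,-0.26,0,0,0],[0.4,0,0,-0.26,0,0,0],[0.4,0,0,-0.26,0,0,0],[0.4,0,0,-0.26,0,0,0],[0.4,0,0,0,0,0,0]]'
python3 -m inch '[[-1,0,0,0,0,0,0],[-1,0,0,0,0,0,0],[-1,0,0,0,0,0,0],[-1,0,0,0,0,0,0],[-1,0,0,0,0,0,0],[-1,0,0,0,0,0,0]]' 40
python3 -m inch '[[-1,0,0,0.1,0,0,0],[-1,0,0,0.2,0,0,0],[-1,0,0,0.2,0,0,0],[-1,0,0,0,0,0,0]]'
```

```text
t: 3.82
eef_pos: [0.4719, -0.1429, 0.2101]
eef_rot: [0.499, 0.498, 0.504, -0.499]
ft_force: [0.4, 0.6, 0.7]
gripper_width: 0.7
t: 4.32
eef_pos: [0.473, -0.1448, 0.2139]
eef_rot: [0.501, 0.5, 0.5, -0.498]
ft_force: [0.8, 1.5, 6.5]
gripper_width: 0.344
t: 4.65
eef_pos: [0.473, -0.1457, 0.2525]
eef_rot: [0.502, 0.5, 0.499, -0.499]
ft_force: [-1.0, -1.1, -2.6]
gripper_width: 0.341
```

```bash
python3 -m inch '[[-1,0,0.46,0,0,0,0],[-1,-0.06,0.46,0,0,0,0],[-1,-0.06,0.46,0,0,0,0],[-1,-0.06,0.46,0,0,0,0],[-1,-0.06,0.46,0,0,0,0],[-1,-0.06,0.46,0,0,0,0],[-1,-0.06,0.46,0,0,0,0],[-1,-0.06,0.46,0,0,0,0]]'
python3 -m inch '[[-1,0,0,0,0,0,0],[-1,0,0,0,0,0,0],[-1,0,0,0,0,0,0]]'
python3 - <<'E'
from h import *
np.set_printoptions(precision=4,suppress=True)
s=env.observe();print(s['eef_pos'],s['ft_force'])
for n in('side','top'):
    p=shot(n,n+'1.png');C=cloud(p);t=s['eef_pos']
    r=env.cut_out(p,'piston_a')
    for q in r:
        X=C[q['region']];print(n,round(q['conf'],2),np.round(q['box']),X.min(0),X.max(0),np.median(X,0))
p=cv2.imread('pics/side1.png')[90:300,130:410];cv2.imwrite('pics/c1.png',cv2.resize(p,None,fx=2.8,fy=2.8))
E
```

```text
t: 5.32
eef_pos: [0.4403, 0.1323, 0.2498]
eef_rot: [0.501, 0.499, 0.501, -0.5]
ft_force: [0.2, -0.5, -2.1]
gripper_width: 0.345
t: 5.57
eef_pos: [0.4408, 0.1305, 0.2499]
eef_rot: [0.501, 0.499, 0.501, -0.5]
ft_force: [-0.5, -1.4, -2.6]
gripper_width: 0.342
[0.4408 0.1305 0.2499] [-0.4712 -1.3853 -2.6039]
side 0.69 [228. 186.  24.  36.] [ 0.4148  0.1009 -0.0038] [0.4688 0.1623 0.1373] [0.435  0.1149 0.0651]
side 0.64 [365. 287.  28.  35.] [-0.001  -0.5002  0.0005] [ 0.5173 -0.2081  1.1068] [ 0.4543 -0.2575  0.0316]
top 0.67 [405. 250.  29.  22.] [ 0.4353 -0.2841 -0.0011] [ 0.4895 -0.079   1.1825] [ 0.4616 -0.2456  0.029 ]
```

View pics/c1.png

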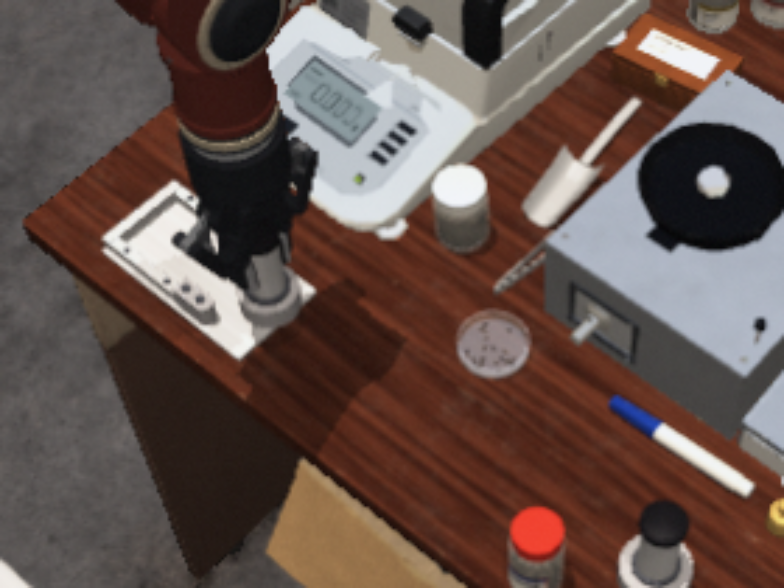

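```bash
cat > foot.py <<'E'
from h import *
from scipy.optimize import least_squares
np.set_printoptions(precision=4,suppress=True)
s=env.observe();t=s['eef_pos'];print(t,s['ft_force'],s['joint_positions'])
p=shot('side','f.png');C=cloud(p).reshape(-1,3)
C=C[(np.hypot(C[:,0]-t[0],C[:,1]-t[1])<.045)]
for z0 in np.arange(.004,.06,.004):
    q=C[(C[:,2]>z0)&(C[:,2]<z0+.004)&(C[:,1]<t[1]+.01)]
    if len(q)>4: print(round(z0,3),len(q),'rmax',np.percentile(np.hypot(*(q[:,:2]-t[:2]).T),90),q.min(0)[:2],q.max(0)[:2])
E
python3 -m inch '[[-1,0,0,-0.1,0,0,0],[-1,0,0,-0.1,0,0,0],[-1,0,0,-0.07,0,0,0],[-1,0,0,-0.04,0,0,0],[-1,0,0,0,0,0,0],[-1,0,0,0,0,0,0]]'
python3 foot.py
```

```text
t: 6.27
eef_pos: [0.441, 0.1308, 0.2267]
eef_rot: [0.501, 0.499, 0.501, -0.5]
ft_force: [-0.3, 0.8, -1.5]
gripper_width: 0.341
[0.441  0.1308 0.2267] [-0.2645  0.778  -1.4804] [-0.5198  0.6349  0.2719  2.1415 -0.4068  0.4142  0.0796]
0.004 86 rmax 0.04329222356920563 [0.3962 0.0874] [0.4843 0.1404]
0.008 26 rmax 0.04201319394508541 [0.3994 0.1252] [0.4853 0.1402]
0.012 9 rmax 0.033052673659043554 [0.4161 0.1046] [0.4811 0.1339]
0.016 20 rmax 0.028452698952537686 [0.4161 0.102 ] [0.4538 0.1312]
0.02 26 rmax 0.028103511231914374 [0.4157 0.1026] [0.4557 0.1385]
0.024 14 rmax 0.028151651995940004 [0.4149 0.1032] [0.4596 0.1328]
0.028 30 rmax 0.028804757370122575 [0.4151 0.1017] [0.4682 0.1388]
0.032 65 rmax 0.027701836405480188 [0.4154 0.1016] [0.4673 0.1403]
0.036 66 rmax 0.02540933929647894 [0.4166 0.1038] [0.4643 0.1405]
0.04 42 rmax 0.021211939717950417 [0.4153 0.1017] [0.4575 0.1359]
0.044 8 rmax 0.01820638424059922 [0.4285 0.1122] [0.4463 0.125 ]
0.048 11 rmax 0.017876425040826743 [0.4277 0.1129] [0.4487 0.1209]
0.052 16 rmax 0.018699684254338475 [0.4206 0.1119] [0.454  0.1251]
0.056 14 rmax 0.021242940620339726 [0.4211 0.1121] [0.4572 0.1248]
```

```bash
python3 -m inch '[[-1,0,0.05,-0.03,0,0,0],[-1,0,0.1,-0.02,0,0,0],[-1,0,0.1,0,0,0,0],[-1,0,0.05,0,0,0,0],[-1,0,0,0,0,0,0]]'
python3 -m inch '[[-1,0,0.013,0,0,0,0],[-1,0,0.013,0,0,0,0],[-1,0,0.013,0,0,0,0]]'
python3 -m inch '[[-1,0,0.013,0,0,0,0],[-1,0,0.013,0,0,0,0],[-1,0,0.013,0,0,0,0]]'
```

```text
t: 6.73
eef_pos: [0.4409, 0.1553, 0.2233]
eef_rot: [0.501, 0.499, 0.502, -0.498]
ft_force: [-0.0, 0.3, -1.6]
gripper_width: 0.339
t: 6.98
eef_pos: [0.441, 0.1561, 0.2234]
eef_rot: [0.501, 0.499, 0.501, -0.499]
ft_force: [-0.4, 0.4, -2.0]
gripper_width: 0.342
t: 7.23
eef_pos: [0.441, 0.1592, 0.2233]
eef_rot: [0.501, 0.499, 0.501, -0.499]
ft_force: [-1.0, -0.2, -2.6]
gripper_width: 0.339
```

```bash
python3 -m inch '[[-1,0,0.013,0,0,0,0],[-1,0,0.013,0,0,0,0]]'; python3 -m inch '[[-1,0,0.013,0,0,0,0],[-1,0,0.013,0,0,0,0]]'
```

```text
t: 7.4
eef_pos: [0.441, 0.1612, 0.2233]
eef_rot: [0.501, 0.499, 0.501, -0.499]
ft_force: [0.0, -0.6, -2.6]
gripper_width: 0.341
t: 7.57
eef_pos: [0.441, 0.1632, 0.2233]
eef_rot: [0.501, 0.499, 0.501, -0.499]
ft_force: [-0.1, 0.0, -2.8]
gripper_width: 0.338
```

```bash
python3 -m inch '[[-1,0,0.013,0,0,0,0],[-1,0,0.013,0,0,0,0]]'; python3 -m inch '[[-1,0,0.013,0,0,0,0],[-1,0,0.013,0,0,0,0]]'
```

```text
t: 7.73
eef_pos: [0.441, 0.1652, 0.2233]
eef_rot: [0.501, 0.499, 0.501, -0.499]
ft_force: [-0.7, 0.1, -1.7]
gripper_width: 0.341
t: 7.9
eef_pos: [0.441, 0.1671, 0.2233]
eef_rot: [0.501, 0.499, 0.501, -0.499]
ft_force: [-0.3, 0.4, -2.0]
gripper_width: 0.338
```

```bash
python3 -m inch '[[-1,0,0.013,0,0,0,0],[-1,0,0.013,0,0,0,0]]'
```

```text
t: 8.07
eef_pos: [0.441, 0.1691, 0.2233]
eef_rot: [0.501, 0.499, 0.501, -0.499]
ft_force: [-0.4, -0.7, -2.0]
gripper_width: 0.34
```

```bash
python3 -m inch '[[-1,0,0.013,0,0,0,0],[-1,0,0.013,0,0,0,0]]'; python3 -m inch '[[-1,0,0.013,0,0,0,0],[-1,0,0.013,0,0,0,0]]'
```

```text
t: 8.23
eef_pos: [0.441, 0.171, 0.2233]
eef_rot: [0.501, 0.499, 0.501, -0.499]
ft_force: [0.9, -0.3, -2.1]
gripper_width: 0.338
t: 8.4
eef_pos: [0.4409, 0.173, 0.2233]
eef_rot: [0.501, 0.499, 0.501, -0.499]
ft_force: [-0.7, 0.3, -2.7]
gripper_width: 0.339
```

```bash
python3 -m inch '[[-1,0,0.013,0,0,0,0],[-1,0,0.013,0,0,0,0],[-1,0,0.013,0,0,0,0]]'; python3 foot.py
```

```text
t: 8.65
eef_pos: [0.441, 0.1759, 0.2233]
eef_rot: [0.501, 0.499, 0.501, -0.499]
ft_force: [0.5, -0.0, -2.5]
gripper_width: 0.34
[0.441  0.1759 0.2233] [ 0.4709 -0.0301 -2.5295] [-0.6185  0.6558  0.288   2.1044 -0.4227  0.4356  0.0022]
0.004 188 rmax 0.043881158229074804 [0.3966 0.1313] [0.4834 0.1834]
0.008 110 rmax 0.04320020936237396 [0.3972 0.1339] [0.4829 0.1858]
0.012 33 rmax 0.04164876941142366 [0.3997 0.1491] [0.4836 0.1847]
0.016 34 rmax 0.04119186435356749 [0.3995 0.1469] [0.4749 0.1833]
0.02 35 rmax 0.04047404132785523 [0.397  0.1451] [0.4787 0.1845]
0.024 51 rmax 0.040915920454203884 [0.3982 0.147 ] [0.4841 0.1847]
0.028 115 rmax 0.03988547959481491 [0.3978 0.1471] [0.4847 0.1858]
0.032 78 rmax 0.03465816376775433 [0.3988 0.1458] [0.479  0.1848]
0.036 30 rmax 0.02203225278241323 [0.4196 0.1529] [0.4554 0.1713]
0.04 10 rmax 0.021122315671249187 [0.4243 0.1556] [0.4481 0.1708]
0.044 11 rmax 0.01863468971178428 [0.4241 0.1575] [0.4447 0.1678]
0.048 11 rmax 0.01950135237624319 [0.4272 0.1564] [0.4455 0.1652]
0.052 19 rmax 0.02257268260654729 [0.4183 0.158 ] [0.4603 0.1685]
0.056 19 rmax 0.027055521850407115 [0.4133 0.1555] [0.4681 0.1717]
```

No contact force well inside the nose region, so this piston fits. I'll slide it on, pausing at the gap.

```bash
python3 -m inch '[[-1,0,0.02,0,0,0,0],[-1,0,0.02,0,0,0,0],[-1,0,0.02,0,0,0,0],[-1,0,0.02,0,0,0,0],[-1,0,0.02,0,0,0,0],[-1,0,0,0,0,0,0],[-1,0,0,0,0,0,0]]'
```

```text
t: 9.28
eef_pos: [0.4411, 0.1836, 0.2233]
eef_rot: [0.501, 0.499, 0.501, -0.499]
ft_force: [1.2, 0.1, -2.1]
gripper_width: 0.339
```

```bash
python3 -m inch '[[-1,0,0.03,0,0,0,0],[-1,0,0.03,0,0,0,0],[-1,0,0.03,0,0,0,0],[-1,0,0.03,0,0,0,0]]'; python3 -m inch '[[-1,0,0.03,0,0,0,0],[-1,0,0.03,0,0,0,0],[-1,0,0.03,0,0,0,0],[-1,0,0.03,0,0,0,0]]'
```

```text
t: 9.62
eef_pos: [0.4411, 0.1925, 0.2233]
eef_rot: [0.501, 0.499, 0.501, -0.499]
ft_force: [0.5, -0.2, -3.5]
gripper_width: 0.337
t: 9.95
eef_pos: [0.4411, 0.2015, 0.2233]
eef_rot: [0.501, 0.499, 0.501, -0.499]
ft_force: [2.1, -0.0, -2.7]
gripper_width: 0.342
```

```bash
python3 -m inch '[[-1,0,0.04,0,0,0,0],[-1,0,0.05,0,0,0,0],[-1,0,0.06,0,0,0,0],[-1,0,0.06,0,0,0,0]]'; python3 -m inch '[[-1,0,0.08,0,0,0,0],[-1,0,0.08,0,0,0,0],[-1,0,0.08,0,0,0,0],[-1,0,0.08,0,0,0,0],[-1,0,0,0,0,0,0]]'
```

```text
t: 10.28
eef_pos: [0.4403, 0.2177, 0.2231]
eef_rot: [0.5, 0.499, 0.501, -0.5]
ft_force: [-0.3, -0.7, -2.5]
gripper_width: 0.338
t: 10.7
eef_pos: [0.4407, 0.243, 0.2232]
eef_rot: [0.501, 0.499, 0.502, -0.498]
ft_force: [-0.3, 1.1, -1.9]
gripper_width: 0.343
```

```bash
python3 -m inch '[[-1,0,0,-0.013,0,0,0],[-1,0,0,-0.013,0,0,0],[-1,0,0,0,0,0,0]]';python3 -m inch '[[-1,0,0,-0.013,0,0,0],[-1,0,0,0,0,0,0]]'
```

```text
t: 10.95
eef_pos: [0.4409, 0.2406, 0.2212]
eef_rot: [0.501, 0.499, 0.501, -0.5]
ft_force: [-0.0, -0.0, -2.5]
gripper_width: 0.34
t: 11.12
eef_pos: [0.441, 0.2407, 0.2203]
eef_rot: [0.501, 0.499, 0.501, -0.5]
ft_force: [0.1, -0.7, -2.8]
gripper_width: 0.341
```

```bash
python3 -m inch '[[-1,0,0,-0.013,0,0,0],[-1,0,0,0,0,0,0]]'
```

```text
t: 11.28
eef_pos: [0.441, 0.2407, 0.22]
eef_rot: [0.5, 0.499, 0.501, -0.499]
ft_force: [-0.6, -0.4, 2.6]
gripper_width: 0.342
```

```bash
python3 -m inch '[[-1,0,0,-0.013,0,0,0],[-1,0,0,0,0,0,0]]'
```

```text
t: 11.45
eef_pos: [0.441, 0.2406, 0.22]
eef_rot: [0.5, 0.5, 0.501, -0.499]
ft_force: [-3.9, -1.8, 12.2]
gripper_width: 0.342
```

```bash
python3 -m inch '[[0.4,0,0,0,0,0,0],[0.4,0,0,0,0,0,0],[0.4,0,0,0,0,0,0],[0.4,0,0,0.1,0,0,0],[0.4,0,0,0.3,0,0,0],[0.4,0,0,0.4,0,0,0],[0.4,0,0,0.5,0,0,0],[0.4,0,0,0.2,0,0,0]]'
python3 -m inch '[[0.4,0.02,-0.47,0,0,0,0],[0.4,0.02,-0.47,0,0,0,0],[0.4,0.02,-0.47,0,0,0,0],[0.4,0.02,-0.47,0,0,0,0],[0.4,0.02,-0.47,0,0,0,0],[0.4,0.02,-0.47,0,0,0,0],[0.4,0.02,-0.47,0,0,0,0]]'
python3 -m inch '[[0.4,0.02,-0.47,0,0,0,0],[0.4,0.02,-0.47,0,0,0,0],[0.4,0.02,-0.47,0,0,0,0],[0.4,0.02,-0.47,0,0,0,0],[0.4,0.02,-0.47,0,0,0,0],[0.4,0.02,-0.47,0,0,0,0],[0.4,0.02,-0.47,0,0,0,0],[0.4,0,0,0,0,0,0]]'
python3 - <<'E'
from h import *
np.set_printoptions(precision=4,suppress=True)
s=env.observe();print(s['eef_pos'])
for n in('top','side'):
    p=shot(n,n+'2.png');C=cloud(p)
    for c in [(.441,.2435),(.463,-.2525)]:
        q=C[(np.hypot(C[...,0]-c[0],C[...,1]-c[1])<.035)&(C[...,2]>.085)&(C[...,2]<.11)]
        if len(q)>5: print(n,c,len(q),q.mean(0),(q.min(0)+q.max(0))/2,np.ptp(q,0))
E
```

```text
t: 12.12
eef_pos: [0.4421, 0.241, 0.3351]
eef_rot: [0.501, 0.502, 0.5, -0.497]
ft_force: [0.9, -0.3, -0.1]
gripper_width: 0.701
t: 12.7
eef_pos: [0.4513, -0.0073, 0.3314]
eef_rot: [0.501, 0.499, 0.501, -0.499]
ft_force: [0.3, -0.1, 0.1]
gripper_width: 0.698
t: 13.37
eef_pos: [0.4603, -0.2608, 0.3322]
eef_rot: [-0.501, -0.5, -0.495, 0.504]
ft_force: [-0.7, -1.0, 1.1]
gripper_width: 0.698
[ 0.4603 -0.2608  0.3322]
top (0.441, 0.2435) 205 [0.4398 0.2361 0.1021] [0.4402 0.2371 0.1013] [0.0336 0.0348 0.0129]
top (0.463, -0.2525) 120 [ 0.4649 -0.2456  0.0965] [ 0.4639 -0.2461  0.0941] [0.0313 0.0221 0.0181]
side (0.441, 0.2435) 195 [0.437  0.2349 0.1   ] [0.4393 0.2385 0.0961] [0.0366 0.0402 0.0222]
side (0.463, -0.2525) 184 [ 0.4617 -0.2569  0.0963] [ 0.4638 -0.2547  0.0939] [0.0356 0.0302 0.0162]
```

```bash
python3 -m inch '[[0.4,0.03,0,-0.1,0,0,0],[0.4,0,0,-0.3,0,0,0],[0.4,0,0,-0.3,0,0,0],[0.4,0,0,-0.3,0,0,0],[0.4,0,0,-0.3,0,0,0],[0.4,0,0,-0.26,0,0,0],[0.4,0,0,0,0,0,0],[0.4,0,0,0,0,0,0]]'
```

```text
t: 14.13
eef_pos: [0.4644, -0.2506, 0.2131]
eef_rot: [0.5, 0.499, 0.503, -0.499]
ft_force: [0.8, 0.7, 0.7]
gripper_width: 0.704
```

```bash
python3 -m inch '[[-1,0,0,0,0,0,0],[-1,0,0,0,0,0,0],[-1,0,0,0,0,0,0],[-1,0,0,0,0,0,0],[-1,0,0,0,0,0,0],[-1,0,0,0,0,0,0]]' 40
python3 -m inch '[[-1,0,0,0.1,0,0,0],[-1,0,0,0.3,0,0,0],[-1,0,0,0.4,0,0,0],[-1,0,0,0.4,0,0,0],[-1,0,0,0.1,0,0,0],[-1,0,0,0,0,0,0]]'
python3 -m inch '[[-1,0,0.3,0,0,0,0],[-1,0,0.48,0,0,0,0],[-1,0,0.48,0,0,0,0],[-1,0,0.48,0,0,0,0],[-1,-0.04,0.48,0,0,0,0],[-1,-0.05,0.48,0,0,0,0],[-1,-0.05,0.48,0,0,0,0],[-1,-0.05,0.48,0,0,0,0]]'
python3 -m inch '[[-1,-0.06,0.48,-0.1,0,0,0],[-1,-0.06,0.48,-0.1,0,0,0],[-1,0,0.43,-0.2,0,0,0],[-1,0,0.1,-0.3,0,0,0],[-1,0,0,-0.3,0,0,0],[-1,0,0,0,0,0,0],[-1,0,0,0,0,0,0]]'
```

```text
t: 14.63
eef_pos: [0.4647, -0.2524, 0.2153]
eef_rot: [0.502, 0.5, 0.5, -0.499]
ft_force: [-1.0, 1.5, 7.1]
gripper_width: 0.339
t: 15.13
eef_pos: [0.4645, -0.2529, 0.3137]
eef_rot: [0.503, 0.5, 0.499, -0.499]
ft_force: [0.4, 1.0, -2.8]
gripper_width: 0.338
t: 15.8
eef_pos: [0.4487, 0.0238, 0.3098]
eef_rot: [0.5, 0.498, 0.502, -0.5]
ft_force: [0.2, 0.2, -2.7]
gripper_width: 0.34
t: 16.38
eef_pos: [0.4399, 0.1333, 0.2348]
eef_rot: [0.5, 0.497, 0.501, -0.501]
ft_force: [-0.1, 0.4, -2.1]
gripper_width: 0.344
```

```bash
python3 -m inch '[[-1,0.013,0,-0.08,0,0,0],[-1,0,0,-0.05,0,0,0],[-1,0,0.05,-0.02,0,0,0],[-1,0,0.1,0,0,0,0],[-1,0,0.1,0,0,0,0],[-1,0,0.03,0,0,0,0],[-1,0,0,0,0,0,0],[-1,0,0,0,0,0,0]]'
```

```text
t: 17.05
eef_pos: [0.4419, 0.1553, 0.2254]
eef_rot: [0.501, 0.499, 0.501, -0.499]
ft_force: [0.3, -0.4, -2.1]
gripper_width: 0.342
```

```bash
python3 foot.py
```

```text
[0.4419 0.1553 0.2254] [ 0.335  -0.3537 -2.0936] [-0.607   0.6522  0.3315  2.1214 -0.483   0.4393  0.1073]
0.004 154 rmax 0.043199812423825534 [0.3974 0.1111] [0.4865 0.1652]
0.008 91 rmax 0.04337086005676471 [0.3977 0.1233] [0.4861 0.1652]
0.012 22 rmax 0.029910070501089975 [0.4144 0.1257] [0.4844 0.1539]
0.016 20 rmax 0.028967849743417606 [0.4141 0.126 ] [0.4528 0.1582]
0.02 24 rmax 0.029832633173245065 [0.4143 0.1246] [0.4551 0.1629]
0.024 20 rmax 0.029239222396723944 [0.4143 0.1262] [0.4559 0.1575]
0.028 68 rmax 0.029241658662319852 [0.4144 0.1243] [0.4691 0.1652]
0.032 93 rmax 0.02821680111444658 [0.4142 0.1262] [0.4701 0.1647]
0.036 42 rmax 0.027058989021086267 [0.4143 0.1249] [0.4636 0.1618]
0.04 27 rmax 0.020715702824941007 [0.4243 0.1344] [0.4543 0.1546]
0.044 9 rmax 0.01624532848069489 [0.4261 0.1391] [0.4479 0.1524]
0.048 11 rmax 0.018260949302704887 [0.4321 0.1375] [0.4483 0.1459]
0.052 12 rmax 0.020360689259224244 [0.4222 0.1396] [0.4628 0.1494]
0.056 14 rmax 0.018238773871838015 [0.4271 0.1385] [0.4584 0.1475]
```

```bash
python3 -m inch '[[-1,-0.01,0.02,-0.025,0,0,0],[-1,0,0.02,0,0,0,0],[-1,0,0,0,0,0,0]]'; python3 -m inch '[[-1,0,0.02,0,0,0,0],[-1,0,0.02,0,0,0,0]]'
```

```text
t: 17.35
eef_pos: [0.4411, 0.158, 0.2232]
eef_rot: [0.501, 0.499, 0.501, -0.499]
ft_force: [-0.3, -0.6, -2.5]
gripper_width: 0.341
t: 17.52
eef_pos: [0.4412, 0.1608, 0.2233]
eef_rot: [0.501, 0.499, 0.501, -0.499]
ft_force: [0.2, 0.2, -3.3]
gripper_width: 0.342
```

```bash
python3 -m inch '[[-1,0,0.013,0,0,0,0],[-1,0,0.013,0,0,0,0]]'
```

```text
t: 17.68
eef_pos: [0.4413, 0.1629, 0.2233]
eef_rot: [0.501, 0.499, 0.501, -0.499]
ft_force: [-0.2, -0.5, -2.6]
gripper_width: 0.34
```

```bash
python3 -m inch '[[-1,0,0.013,0,0,0,0],[-1,0,0,0,0,0,0]]'
```

```text
t: 17.85
eef_pos: [0.4415, 0.1638, 0.2234]
eef_rot: [0.501, 0.499, 0.501, -0.499]
ft_force: [1.5, -0.2, -2.1]
gripper_width: 0.34
```

```bash
python3 -m inch '[[-1,0,0.013,0,0,0,0],[-1,0,0,0,0,0,0]]'
```

```text
t: 18.02
eef_pos: [0.4416, 0.1646, 0.2234]
eef_rot: [0.501, 0.5, 0.5, -0.499]
ft_force: [2.0, -0.6, -3.0]
gripper_width: 0.341
```

```bash
python3 -m inch '[[-1,0.006,0.013,0,0,0,0],[-1,0,0,0,0,0,0]]'
```

```text
t: 18.18
eef_pos: [0.442, 0.1657, 0.2234]
eef_rot: [0.501, 0.499, 0.5, -0.499]
ft_force: [1.0, -1.0, -3.3]
gripper_width: 0.343
```

```bash
python3 -m inch '[[-1,0.006,0.013,0,0,0,0],[-1,0,0,0,0,0,0]]'
```

```text
t: 18.35
eef_pos: [0.4422, 0.1662, 0.2233]
eef_rot: [0.501, 0.499, 0.5, -0.5]
ft_force: [1.2, -1.9, -1.7]
gripper_width: 0.337
```

```bash
python3 -m inch '[[-1,0,0.013,0,0,0,0],[-1,0,0,0,0,0,0]]'
```

```text
t: 18.52
eef_pos: [0.4422, 0.1666, 0.2233]
eef_rot: [0.501, 0.499, 0.5, -0.5]
ft_force: [2.2, -4.5, -1.5]
gripper_width: 0.339
```

```bash
python3 -m inch '[[-1,0,0.013,0,0,0,0],[-1,0,0,0,0,0,0]]'
```

```text
t: 18.68
eef_pos: [0.4422, 0.167, 0.2233]
eef_rot: [0.501, 0.499, 0.5, -0.5]
ft_force: [1.3, -7.2, -1.6]
gripper_width: 0.346
```

```bash
python3 foot.py | head -9
```

```text
[0.4422 0.167  0.2233] [ 1.3393 -7.1534 -1.5879] [-0.6339  0.6609  0.3379  2.1109 -0.4866  0.4444  0.0838]
0.004 172 rmax 0.0434730438643522 [0.3978 0.1242] [0.4864 0.1733]
0.008 111 rmax 0.043121985874854794 [0.3982 0.1261] [0.4855 0.1756]
0.012 32 rmax 0.04013673202941896 [0.4016 0.1245] [0.4824 0.173 ]
0.016 36 rmax 0.04021769299836073 [0.3996 0.1351] [0.4812 0.1744]
0.02 28 rmax 0.03940631077961926 [0.3997 0.136 ] [0.4817 0.1759]
0.024 53 rmax 0.039100358188618276 [0.4001 0.135 ] [0.4844 0.1766]
0.028 119 rmax 0.03590524336418134 [0.4004 0.1359] [0.481  0.1766]
0.032 81 rmax 0.03251570908325903 [0.3984 0.1364] [0.4818 0.1762]
```

```bash
python3 -m inch '[[-1,0,0.013,0,0,0,0],[-1,0,0,0,0,0,0],[-1,0,0,0,0,0,0]]'
```

```text
t: 18.98
eef_pos: [0.4422, 0.1673, 0.2233]
eef_rot: [0.501, 0.499, 0.499, -0.501]
ft_force: [1.3, -8.5, 0.1]
gripper_width: 0.34
```

It sticks: the blocking force rises to 8.5 N with almost no advance. I'll back it out and refine the pan's position.

```bash
python3 -m inch '[[-1,0,-0.05,0,0,0,0],[-1,0,-0.15,0,0,0,0],[-1,0,-0.2,0,0,0,0],[-1,0,-0.15,0.1,0,0,0],[-1,0,0,0.3,0,0,0],[-1,0,0,0.4,0,0,0],[-1,0,0,0.4,0,0,0],[-1,0,0,0,0,0,0]]'
python3 - <<'E'
from h import *
np.set_printoptions(precision=4,suppress=True)
for n in('top','side'):
    p=shot(n);C=cloud(p);f=p['frame']
    for q in env.cut_out(p,'pan')[:1]:
        v,u=np.nonzero(q['region']);X=np.array([atz(p,(a,b),.008)[:2] for a,b in zip(u,v)])*1000
        print(n,q['conf'],len(X),cv2.minEnclosingCircle(X.astype(np.float32)),X.mean(0),X.min(0),X.max(0))
    m=((np.hypot(C[...,0]-.475,C[...,1]+.383)<.075)&(f.min(2)>150)).astype(np.uint8)
    v,u=np.nonzero(cv2.morphologyEx(m,cv2.MORPH_OPEN,np.ones((3,3))))
    X=np.array([atz(p,(a,b),.008)[:2] for a,b in zip(u,v)])*1000
    print(len(X),cv2.minEnclosingCircle(X.astype(np.float32)),X.mean(0))
E
```

```text
t: 19.65
eef_pos: [0.4434, 0.1287, 0.3181]
eef_rot: [0.502, 0.502, 0.5, -0.496]
ft_force: [1.7, 1.2, -1.8]
gripper_width: 0.337
top 0.82 1318 ((470.9443054199219, -382.8789367675781), 49.97306442260742) [ 470.855  -383.4318] [ 423.9229 -432.0531] [ 520.1749 -333.5951]
1234 ((471.7325134277344, -385.0564880371094), 48.23523712158203) [ 471.5311 -385.0455]
side 0.96 1683 ((472.5505065917969, -384.4088439941406), 50.40007019042969) [ 472.0132 -384.3162] [ 423.7706 -434.1414] [ 521.7841 -334.4391]
1446 ((467.6669921875, -384.3946533203125), 48.18013000488281) [ 468.3598 -384.8203]
```

```bash
python3 -m inch '[[-1,0.05,-0.3,0,0,0,0],[-1,0.05,-0.48,0,0,0,0],[-1,0.05,-0.48,0,0,0,0],[-1,0.05,-0.48,0,0,0,0],[-1,0.05,-0.48,0,0,0,0],[-1,0.05,-0.48,0,0,0,0],[-1,0.05,-0.48,0,0,0,0],[-1,0.03,-0.48,0,0,0,0]]'
python3 -m inch '[[-1,0,-0.48,0,0,0,0],[-1,0,-0.48,0,0,0,0],[-1,0,-0.48,0,0,0,0],[-1,0,-0.48,0,0,0,0],[-1,0,-0.48,0,0,0,0],[-1,0,-0.48,0,0,0,0],[-1,0,-0.27,0,0,0,0],[-1,0,0,0,0,0,0]]'
python3 -m inch '[[-1,0,0,-0.2,0,0,0],[-1,0,0,-0.3,0,0,0],[-1,0,0,-0.3,0,0,0],[-1,0,0,-0.2,0,0,0],[-1,0,0,-0.1,0,0,0],[-1,0,0,0,0,0,0],[-1,0,0,0,0,0,0]]'; python3 foot.py | tail -13
```

```text
t: 20.52
eef_pos: [0.4702, -0.1474, 0.3116]
eef_rot: [0.5, 0.499, 0.502, -0.5]
ft_force: [0.2, -0.6, -2.7]
gripper_width: 0.34
t: 21.18
eef_pos: [0.4679, -0.3883, 0.3115]
eef_rot: [-0.499, -0.499, -0.499, 0.503]
ft_force: [-0.9, -0.5, -3.2]
gripper_width: 0.345
t: 21.77
eef_pos: [0.4706, -0.3821, 0.23]
eef_rot: [0.5, 0.499, 0.502, -0.499]
ft_force: [-0.0, -0.0, -2.5]
gripper_width: 0.338
[ 0.4706 -0.3821  0.23  ] [-0.0145 -0.0149 -2.5109] [ 0.4399  0.7816  0.3447  1.7313 -0.3801  0.6973  0.9903]
0.004 71 rmax 0.04377911363272633 [ 0.426  -0.4245] [ 0.5077 -0.3732]
0.016 10 rmax 0.029302485802909443 [ 0.4412 -0.4093] [ 0.4598 -0.3745]
0.02 17 rmax 0.02986991224005215 [ 0.4409 -0.4108] [ 0.4712 -0.3725]
0.024 21 rmax 0.02979643592120819 [ 0.4408 -0.4108] [ 0.4666 -0.3774]
0.028 14 rmax 0.029726315354722067 [ 0.4412 -0.4106] [ 0.4722 -0.3751]
0.032 51 rmax 0.029503948144603265 [ 0.4415 -0.4106] [ 0.4913 -0.3742]
0.036 117 rmax 0.028203075469975056 [ 0.4413 -0.4105] [ 0.4938 -0.3721]
0.04 51 rmax 0.02614316266558049 [ 0.4445 -0.4107] [ 0.4929 -0.373 ]
0.044 8 rmax 0.020129151809390882 [ 0.4552 -0.4007] [ 0.4663 -0.3917]
0.056 7 rmax 0.022480102215467763 [ 0.45   -0.3973] [ 0.4683 -0.3911]
```

```bash
python3 -m inch '[[-1,0.01,-0.02,-0.06,0,0,0],[-1,0,0,-0.06,0,0,0],[-1,0,0,-0.03,0,0,0],[-1,0,0,-0.013,0,0,0],[-1,0,0,0,0,0,0]]'; python3 -m inch '[[-1,0,0,-0.013,0,0,0],[-1,0,0,0,0,0,0]]'; python3 -m inch '[[-1,0,0,-0.013,0,0,0],[-1,0,0,0,0,0,0]]'
```

```text
t: 22.23
eef_pos: [0.4713, -0.3838, 0.2184]
eef_rot: [0.501, 0.499, 0.501, -0.499]
ft_force: [-0.5, 0.5, -1.9]
gripper_width: 0.342
t: 22.4
eef_pos: [0.4714, -0.3839, 0.2176]
eef_rot: [0.501, 0.499, 0.501, -0.499]
ft_force: [-0.1, 0.2, -2.3]
gripper_width: 0.342
t: 22.57
eef_pos: [0.4713, -0.384, 0.2173]
eef_rot: [0.501, 0.499, 0.501, -0.499]
ft_force: [-0.8, 0.7, 2.1]
gripper_width: 0.338
```

```bash
python3 -m inch '[[-1,0,0,-0.013,0,0,0],[-1,0,0,0,0,0,0]]'; python3 -m inch '[[0.4,0,0,0,0,0,0],[0.4,0,0,0,0,0,0],[0.4,0,0,0,0,0,0],[0.4,0,0,0.1,0,0,0],[0.4,0,0,0.3,0,0,0],[0.4,0,0,0.4,0,0,0],[0.4,0,0,0.5,0,0,0],[0.4,0,0,0.5,0,0,0]]'
python3 -m inch '[[0.4,0,0.4,0.3,0,0,0],[0.4,0,0.5,0.2,0,0,0],[0.4,0,0.5,0,0,0,0],[0.4,0,0.5,0,0,0,0],[0.4,0,0.5,0,0,0,0],[0.4,0,0,0,0,0,0],[0.4,0,0,0,0,0,0]]'
python3 - <<'E'
from h import *
np.set_printoptions(precision=4,suppress=True)
for n in('top','side'):
    p=shot(n,n+'3.png');C=cloud(p)
    for c in [(.441,.237),(.471,-.384)]:
        for lo,hi in((.085,.11),(.02,.045)):
            q=C[(np.hypot(C[...,0]-c[0],C[...,1]-c[1])<.036)&(C[...,2]>lo)&(C[...,2]<hi)]
            if len(q)>5: print(n,c,lo,len(q),q.mean(0),(q.min(0)+q.max(0))/2,np.ptp(q,0))
    for l in('jar_red','jar_white','dish','carton','weight','pen','pan'):
        r=env.pinpoint(p,l)
        if r: print(l,round(r[0]['conf'],2),atz(p,r[0]['pixel'],0)[:2])
a=cv2.imread('pics/side3.png')[140:400,130:500];cv2.imwrite('pics/c3.png',cv2.resize(a,None,fx=2.1,fy=2.1))
E
```

```text
t: 22.73
eef_pos: [0.4713, -0.3841, 0.2172]
eef_rot: [0.501, 0.499, 0.501, -0.499]
ft_force: [-2.9, 1.9, 7.2]
gripper_width: 0.339
t: 23.4
eef_pos: [0.4711, -0.3837, 0.3519]
eef_rot: [0.5, 0.499, 0.501, -0.499]
ft_force: [-0.2, 0.2, 0.0]
gripper_width: 0.697
t: 23.98
eef_pos: [0.4719, -0.2012, 0.3885]
eef_rot: [0.502, 0.498, 0.502, -0.497]
ft_force: [-0.8, -0.6, -0.3]
gripper_width: 0.703
top (0.441, 0.237) 0.085 209 [0.4397 0.236  0.1023] [0.4402 0.2367 0.0962] [0.0336 0.0348 0.0221]
top (0.441, 0.237) 0.02 219 [0.4382 0.2282 0.0294] [0.4408 0.2329 0.0326] [0.0696 0.0428 0.024 ]
top (0.471, -0.384) 0.085 212 [ 0.4702 -0.3838  0.0983] [ 0.4705 -0.3843  0.096 ] [0.0335 0.0344 0.0165]
top (0.471, -0.384) 0.02 88 [ 0.4573 -0.3873  0.026 ] [ 0.4692 -0.3872  0.0309] [0.0524 0.0355 0.0214]
jar_white 0.96 [0.6153 0.077 ]
dish 0.93 [ 0.5425 -0.0216]
carton 0.56 [ 0.5851 -0.4288]
pen 0.64 [ 0.5712 -0.1935]
pan 0.89 [ 0.4788 -0.3847]
side (0.441, 0.237) 0.085 191 [0.4374 0.235  0.1   ] [0.4392 0.2382 0.096 ] [0.0364 0.0375 0.0217]
side (0.441, 0.237) 0.02 259 [0.4343 0.2286 0.0298] [0.4414 0.2348 0.0324] [0.0701 0.0507 0.0249]
side (0.471, -0.384) 0.085 271 [ 0.4686 -0.3852  0.0982] [ 0.4705 -0.3847  0.0967] [0.0355 0.0357 0.0145]
side (0.471, -0.384) 0.02 381 [ 0.4622 -0.3869  0.0272] [ 0.4687 -0.3848  0.0324] [0.0519 0.0562 0.0248]
jar_red 0.89 [ 0.4097 -0.1864]
jar_white 0.64 [0.6131 0.0808]
dish 0.7 [ 0.5407 -0.0281]
carton 0.74 [ 0.5878 -0.4215]
weight 0.58 [0.6152 0.0849]
pen 0.91 [ 0.5684 -0.2003]
pan 0.64 [ 0.4727 -0.3793]
```

View pics/c3.png

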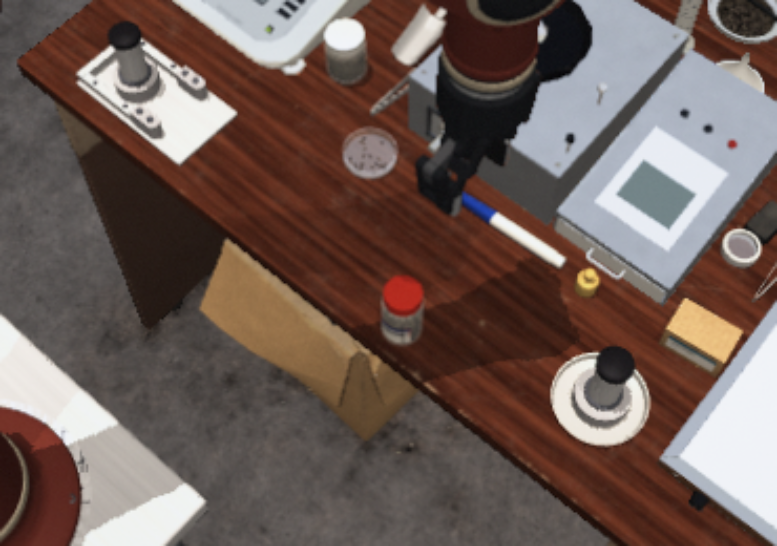

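The crop shows one piston standing in the bay at (130,65) and the other upright in the pan at (605,385). The bystanders are where they were. Cap tops at z 0.102 and 0.098 fit a foot on the plate and a foot on the pan floor.

```bash
python3 -c "
from bench import env
print(env.hand_in())"
```

```text
the job is handed in; nothing more can be done
None
```

I tried both pistons in the gauge, put each one away, and handed the job in at about 24 s of the 72 s allowed. No verdict was reported.

- **First piston (the one nearer the gauge):** it slid through the jaws with no more than about 2 N sideways. It now stands in the bay at about gauge y +26 mm, within about 1 mm of the centre line.
- **Second piston:** it stuck at the jaw noses, about 45 mm before the gauge origin. The force rose to about 8.5 N with almost no advance, so I backed it out and stood it in the pan, within about 2 mm of the pan's centre.

**Last checks:** both cameras agree on where the two pistons stand. The cap tops are at 0.102 m and 0.098 m, which fits a foot on the plate and a foot on the pan floor. The gripper was open and clear of everything.

**Checks that failed or disagreed:**
- **Missed bystanders:** in the final top picture the networks missed the red jar and the weight. In the side picture they put the weight where the white jar is. Both are plainly in place in the viewed picture.
- **Position scatter:** the other bystander positions matched the first measurements to within about 8 mm, which is the networks' own scatter.
- **Pan seating height:** the second piston touched the pan floor about 1 to 2 mm higher in tool height than I expected. It probably slipped a little in the grip when it stuck at the jaws.

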